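# Release the spent test cassette with the rod

## Robot

A 7-joint arm with a two-finger parallel gripper is mounted at the origin on the work surface. World frame = base frame: x ahead of the robot, y to its left, z up, the work surface at z = 0. Lengths are in m, angles in rad, forces in N, time in s.
With the tool pointing down it reaches from about 0.4 to 0.85 m from the base axis. Payload 4.4 kg.
Tool frame: the origin (TCP) lies at the very end of the fingers, on their centre line; the grasp point (between the pads) lies 19 mm behind it; x points along the fingers, y is the direction in which the jaws open and shut, and the axes are right-handed (so a half turn about x gives the same grasp; the last joint's range is limited). The gripper opens to 94 mm and grips with 3 to 60 N. Pads are 16 mm wide; open, the fingers measure 119 mm over their backs; the gripper's body (75 mm by 177 mm) begins 78 mm behind the grasp point.
Start: joints at [1.277, 0.628, 0.038, 1.517, -0.027, 0.996, -0.02], TCP at [0.147, -0.633, 0.205] pointing down, gripper open.
Joint ranges: [-3.06, 3.06], [-0.37, 2.12], [-1.25, 1.32], [0.18, 2.47], [-1.1, 4.24], [0.23, 1.98], [-2.94, 2.94]. Speed limits (rad/s): [2.57, 2.57, 3.14, 3.14, 3.14, 3.14, 3.14].

## Interface

Orientations are given as [roll, pitch, yaw] about the fixed x, y, z axes, in that order (R = Rz(yaw) Ry(pitch) Rx(roll)).
In Python, from rig import manip gives the robot as it stands.
- The arm moves only by the tool move_arm, never from a script. Its argument "moves" is a list that holds one entry, the list of rows, each a list of 5 numbers: the gripper command: -1 is shut, 1 is fully open, values between are in proportion, then the shift along the world's x, y, z as a fraction of full scale, then the turn about the world's z as a fraction of full scale. A call has 1 to 5 rows; each row shifts and turns the commanded pose from where the row before left it; what a row does not reach is not made up. Full scale, the value 1, is 40 mm for a shift and 0.15 rad for a turn. A row lasts 1/10 s, in which the tool goes at most 50 mm and 8.59 degrees, less where a joint would pass 70% of its speed; a pose out of reach is approached as far as the arm can. A call with a number of a shift or a turn outside -1 to 1 is refused whole. A call with a gripper value outside its range is refused whole. The fingers move at their own pace and stop on an object; "force" is the grip in N (left out, the last holds). Time passes only in rows, so rows that do not move let the fingers close. It gives the time, the measured TCP pose, the force and the opening at its end, in the units of the state.
- manip.read_state(): the state, without advancing time (a new reading comes with each control period).
- manip.camera(name): name is "side" or "top"; returns the picture (480x640x3 uint8, red, green, blue); there is no depth.
- manip.camera_model(name): a dict with "K" (3x3 intrinsics, pixels), "xyz" and "orientation" of the camera in the world. Camera axes: x right, y down, z forward; pixel columns grow to the right and rows downward; lengths in m; the calibration is good to about 2 mm. A picture is of the moment at which its call begins. camera_model takes no time and is no camera call.
- manip.sign_off(): hands the job in, once; it reports no verdict.
The state is a dict: "clock": time; "qpos": joint angles; "qd": joint speeds; "effort": joint torques, N m; "eef_pos": TCP position; "tool_rot": TCP orientation; "force": force on the tool from outside, world axes, zero at the start; "wrist_torque": the same for the moment, N m; "opening": finger opening in m.
Only numpy, scipy, OpenCV 4.12 (cv2) and the standard library are available. Lean on these libraries where they do the work, as an engineer would, in place of code of your own. Each camera call takes 0.05 s, during which the arm holds its last target.

## Task

Take the release rod from its stand, put it down the reader's yellow-rimmed slot, find the hidden latch tab by feel and press it gently until the blue cassette pops up, then put the rod back fully home in its stand. After that, draw the cassette out and set it down gently in the white tray. Never force the thin plastic reader, and leave the other things on the bench alone.

Things in the scene. Friction and masses are not known exactly. Their poses are not given: they have to be found in the camera images.
- reader: White bench reader, fixed, 130 (x) by 120 (y) by 75 mm tall. Origin: centre of its underside; x points away from its screen side, z up. In the flat top: the cassette bay at x = -30 mm and the yellow-rimmed slot at x = +18 mm, both centred on y = 0. The thin plastic reader and its latch tab crack if the rod loads them with more than 25 N.
- slot (a point): Centre of the slot's mouth, level with the reader's top; axes as the reader's. The slot is 12 mm wide (x), 72 mm long (y), with straight walls and a rigid floor 50 mm down. Within it the sprung latch tab, 10 mm long in y and as wide as the slot, has its top about 45 mm down. Its centre lies anywhere up to 20 mm either side of the slot's centre, unmeasured: it must be felt for.
- slot_floor (a point): Centre of the floor. Touch it slowly: at over 15 mm/s the knock alone can crack it. Slid along just above it, the rod is stopped by the tab's side; the tab's top gives springily. Pressed down, the tab moves 13 mm to a rigid stop, from about 3 N to about 7 N (friction may add 3 N); the latch lets go after 5 to 12 mm. An 18 mm pocket under the tab lets it sink. At both ends of the slot the rod always fits beside the tab.
- bay (a point): Centre of the bay's mouth, level with the reader's top; opening 27 (x) by 63 (y) mm. When the latch lets go, an ejector in it lifts the cassette 20 mm and holds it there, 30 mm of it above the top and 30 mm still in the bay with 1.5 mm free play on each side.
- cassette: Blue spent test cassette, 24 (x) by 60 (y) by 60 mm tall, about 80 g. Origin: centre of its underside; axes as the reader's at the start. It starts latched in the bay with 10 mm above the reader's top (origin 25 mm above the reader's). Once popped up it can be gripped across its 24 mm thickness and drawn straight up.
- rod: Release rod, loose, 116 mm long, 60 g, standing upright in its stand at the start. Origin: its lower tip; z along the rod towards the grip. Steel shaft 8 mm in diameter with a round nose, 0 to 70 mm; black flange 22 mm in diameter, 70 to 74 mm; orange square grip 16 by 16 mm with sides along x and y, 74 to 116 mm.
- stand: Grey stand block, fixed, 70 by 70 by 76 mm tall with one round hole of 14 mm diameter, 72 mm deep, down its middle. Origin: centre of its underside. The rod hangs in it on its flange, the tip 6 mm above the origin.
- tray: White open tray, fixed, 140 (x) by 160 (y) by 35 mm tall, walls 4 mm, floor 4 to 5 mm thick. Origin: centre of its underside.
- pen: Bystander: white pen with blue cap, 140 mm long, lying.
- candy_green: Bystander: wrapped green sweet, 28 by 16 by 14 mm without the wrapper ends.
- candy_amber: Bystander: wrapped amber sweet, same size.
- candy_red: Bystander: wrapped red sweet, same size.
- jar: Bystander: closed jar, 60 mm across, 70 mm tall.
- tape: Bystander: roll of amber tape lying flat, 90 mm across, 22 mm tall.
Things that resemble listed ones, but are neither listed nor needed, are in the scene too. What is shaped like the stand but pink or purple is not meant.

How it is judged:
On the way, in this order (a step that is already met when the one before it is completed fails the run):
1. the rod, down in the slot, has pressed the latch and the cassette has popped up 15 mm or more (z of cassette in the frame of reader between 0.04 and 0.06 m and x of rod in the frame of reader between 0.008 and 0.028 m and y of rod in the frame of reader between -0.04 and 0.04 m and z of rod in the frame of reader below 0.035 m), for 0.1 s.
2. the rod is back in its stand, seated to within 8 mm, with the cassette still in the bay (x of rod in the frame of stand between -0.01 and 0.01 m and y of rod in the frame of stand between -0.01 and 0.01 m and z of rod in the frame of stand below 0.014 m and angle between rod's own z axis and vertical below 0.12 rad and z of cassette in the frame of reader below 0.06 m and horizontal distance between cassette and reader below 0.045 m), for 0.1 s.
At the end, for the whole second after the job is handed in: Cassette at rest in the tray, its origin within 66 mm (tray x) and 76 mm (tray y) of the tray centre and under 32 mm above the tray underside; rod at rest in the stand, tip within 10 mm of the hole axis in x and y, under 14 mm above the stand underside, tilt under 0.12 rad (x of cassette in the frame of tray between -0.066 and 0.066 m and y of cassette in the frame of tray between -0.076 and 0.076 m and z of cassette in the frame of tray between 0 and 0.032 m and x of rod in the frame of stand between -0.01 and 0.01 m and y of rod in the frame of stand between -0.01 and 0.01 m and z of rod in the frame of stand below 0.014 m and angle between rod's own z axis and vertical below 0.12 rad and linear speed of each of cassette, rod below 0.02 m/s); the robot touches nothing.
It fails at once if the rod loads the reader or its latch tab with more than 25 N (contact force between rod and reader above 25 N).
It fails at once if the cassette is dropped or thrown (faster than 1.2 m/s) (linear speed of cassette above 1.2 m/s).
It fails at once if a bystander is moved more than 30 mm (distance of any of pen, candy_green, candy_amber, candy_red, jar, tape from where it was at the start of the episode above 0.03 m).
It also fails if it takes over 72 s, if anything falls off the work surface, if the arm or the gripper's body presses on something with over 40 N, if the wrist force passes 120 N, or if a joint passes its speed limit or range.

## Working session

There is one attempt and no reset: what is moved stays moved. The work goes in short steps, Python scripts to look and compute and a tool call to move; the robot and the scene stay as the last step left them, time stands still between calls to the robot, and variables do not carry over. Pictures are saved under pics/ and viewed, and the job is handed in when it is done.

Besides the shell and the picture viewer there is one more tool, called after "Request:" by a JSON object that holds its "method" and its "body". move_arm: Moves the arm, as the interface text tells. Shift numbers are shares of 40 mm and turn numbers shares of 0.15 rad, none past 1 either way. Its arguments: {"type":"object","properties":{"moves":{"type":"array"},"force":{"type":"number"}},"required":["moves"]}

```bash
ls; mkdir -p pics
python3 - <<'E'
from rig import manip
import cv2
for n in ["top","side"]:
    im=manip.camera(n); cv2.imwrite(f"pics/{n}0.png",im[:,:,::-1]); print(n,manip.camera_model(n))
print(manip.read_state())
E
```

```text
pics
top {'K': array([[585.5695497 ,   0.        , 315.91502877],
       [  0.        , 585.5695497 , 243.19153425],
       [  0.        ,   0.        ,   1.        ]]), 'xyz': array([0.47480221, 0.09793144, 1.47282821]), 'orientation': array([-3.07902401, -0.01780586, -1.56491139])}
side {'K': array([[520.5640193 ,   0.        , 326.30350974],
       [  0.        , 520.5640193 , 238.15350975],
       [  0.        ,   0.        ,   1.        ]]), 'xyz': array([ 0.21076582, -0.48911316,  0.9025439 ]), 'orientation': array([-2.46666158,  0.01753235, -0.60853772])}
{'clock': 0.1, 'qpos': array([ 1.27720859,  0.62922921,  0.03847199,  1.51825406, -0.0269992 ,
        0.99631494, -0.019985  ]), 'qd': array([ 3.91903433e-05, -6.02637892e-04, -1.54849459e-03, -1.98370797e-03,
        2.52783825e-04,  1.61801595e-03,  9.98182325e-05]), 'effort': array([ 2.13967200e-03, -5.50786436e+01,  1.14692822e+00, -1.87116945e+01,
       -5.22622524e-02,  1.92124431e-02,  4.88694661e-05]), 'eef_pos': array([ 0.14666337, -0.63262324,  0.20466687]), 'tool_rot': array([-1.55174951,  1.56910945,  1.81762461]), 'force': array([-0.02200437,  0.31050214, -0.68020345]), 'wrist_torque': array([-0.02766501, -0.02138664, -0.03809218]), 'opening': 0.09411427197194284}
```

View pics/top0.png

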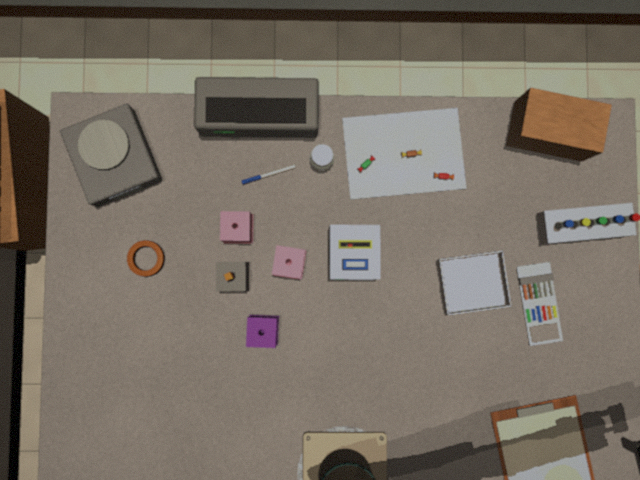

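View pics/side0.png

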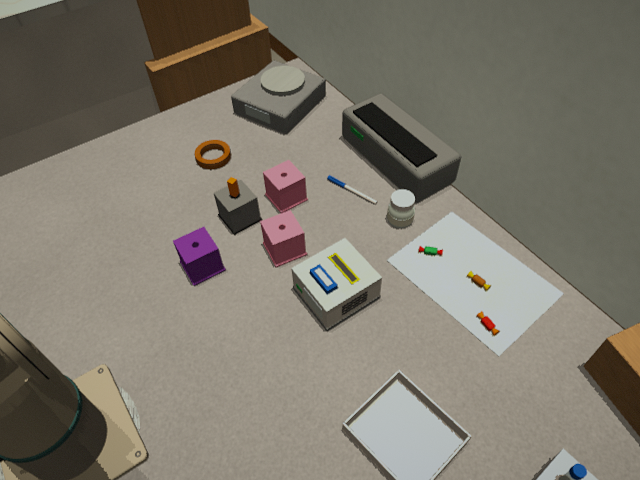

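The top view shows the reader near (355,252), with the slot at (355,244) and the bay at (355,265). The grey stand with the orange rod is near (232,277), and the tray near (474,282). The stand-shaped pink blocks at (236,226) and (289,262) and the purple one at (262,332) aren't meant. The grey one fits because it is grey and holds the orange-gripped rod. Next I'll take enlarged crops.

```bash
cat > h.py <<'E'
import numpy as np, cv2
from scipy.spatial.transform import Rotation as R
from rig import manip
def cm(n):
    m=manip.camera_model(n); return m["K"],m["xyz"],R.from_euler("xyz",m["orientation"]).as_matrix()
def back(n,uv,z):
    K,t,M=cm(n); d=M@np.linalg.inv(K)@np.array([uv[0],uv[1],1.]); return t+d*(z-t[2])/d[2]
def proj(n,p):
    K,t,M=cm(n); q=K@(M.T@(np.asarray(p)-t)); return q[:2]/q[2]
def crop(src,dst,x0,y0,w,h,s):
    im=cv2.imread(src)[y0:y0+h,x0:x0+w]; cv2.imwrite(dst,cv2.resize(im,None,fx=s,fy=s,interpolation=cv2.INTER_CUBIC))
E
python3 - <<'E'
from h import *
crop("pics/top0.png","pics/c1.png",205,215,190,125,4)
crop("pics/top0.png","pics/c2.png",425,235,100,90,6)
crop("pics/side0.png","pics/c3.png",200,160,190,175,4)
print(back("top",(232,277),.076),back("top",(355,252),.075),back("top",(474,282),.035))
E
```

```text
[0.48059855 0.27249161 0.076     ] [ 0.54207271 -0.02010345  0.075     ] [ 0.47202861 -0.31700718  0.035     ]
```

View pics/c1.png

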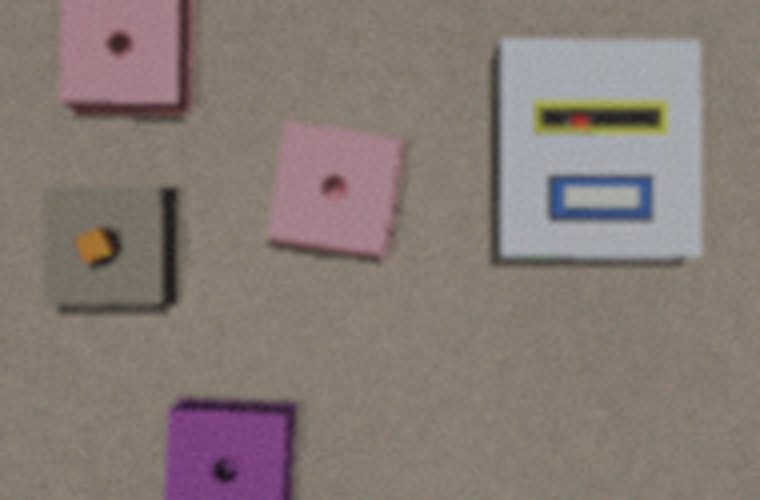

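View pics/c2.png

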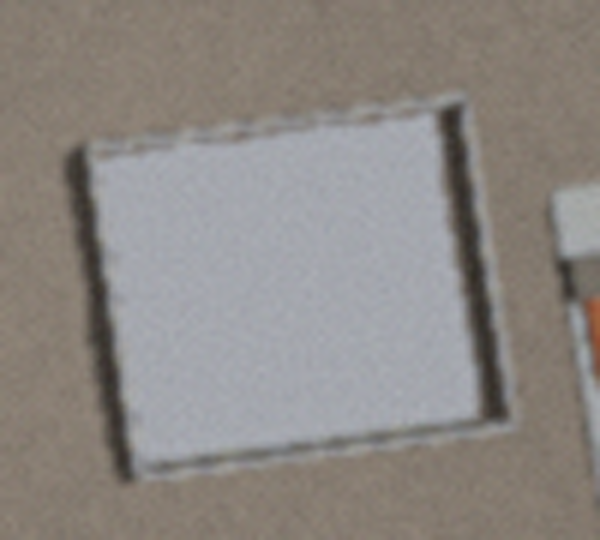

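View pics/c3.png

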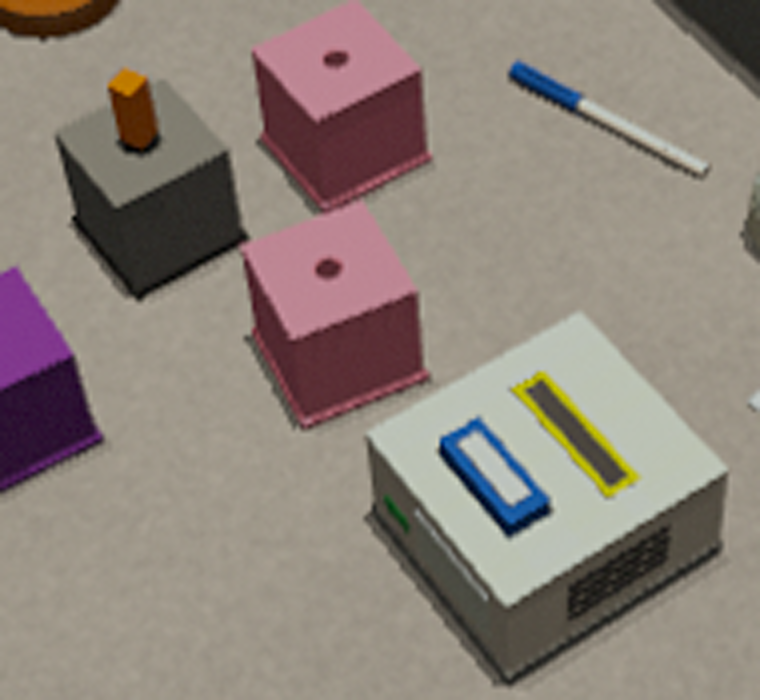

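```bash
cat > seg.py <<'E'
from h import *
def comp(im,lo,hi,roi):
    hsv=cv2.cvtColor(im,cv2.COLOR_BGR2HSV); m=cv2.inRange(hsv,lo,hi); k=np.zeros_like(m); x,y,w,h=roi; k[y:y+h,x:x+w]=m[y:y+h,x:x+w]
    c,_=cv2.findContours(k,cv2.RETR_EXTERNAL,cv2.CHAIN_APPROX_NONE); c=max(c,key=cv2.contourArea); return c
E
python3 - <<'E'
from seg import *
def rect(n,c,z):
    p=np.array([back(n,q[0],z)[:2]*1000 for q in c],np.float32); r=cv2.minAreaRect(p); return r
for n,rois in [("top",dict(reader=(320,215,70,70),stand=(205,255,50,45),tray=(430,240,90,85))),("side",dict(reader=(285,235,105,100),stand=(205,165,60,75),tray=(335,365,140,115)))]:
    im=cv2.imread(f"pics/{n}0.png")
    for name,lo,hi,roi,z in [("yellow",(22,120,90),(35,255,255),rois["reader"],.075),("blue",(100,120,80),(125,255,255),rois["reader"],.085),("orange",(8,150,100),(20,255,255),rois["stand"],.122)]:
        c=comp(im,lo,hi,roi); print(n,name,rect(n,c,z), cv2.boundingRect(c))
def pts(n,l,off,s,z):
    P=np.array([back(n,((x+.5)/s-.5+off[0],(y+.5)/s-.5+off[1]),z)*1000 for x,y in l]); print(n,P[:,:2].round(1).tolist(),P.mean(0).round(1)); return P
print("reader top corners"); pts("top",[(500,38),(702,38),(702,257),(498,257)],(205,215),4,.075)
pts("side",[(368,436),(581,312),(727,470),(510,607)],(200,160),4,.075)
print("stand"); pts("top",[(44,188),(164,188),(164,306),(44,304)],(205,215),4,.076)
pts("side",[(56,138),(165,82),(230,152),(123,206)],(200,160),4,.076)
print("grip top"); pts("top",[(93,227),(112,238),(104,262),(78,246)],(205,215),4,.122)
pts("side",[(109,82),(127,70),(149,80),(132,95)],(200,160),4,.122)
print("tray"); pts("top",[(85,142),(464,95),(514,425),(135,475)],(425,235),6,.035)
print("red tab"); pts("top",[(581,120)],(205,215),4,.030);print("slot"); pts("top",[(536,102),(667,102),(667,132),(536,132)],(205,215),4,.075);print("bay cassette"); pts("top",[(549,176),(653,176),(653,219),(549,219)],(205,215),4,.085)
E
python3 - <<'E'
from seg import *
im=cv2.imread("pics/top0.png")[236:276,335:376]
cv2.imwrite("pics/c4.png",cv2.resize(im,None,fx=14,fy=14,interpolation=cv2.INTER_CUBIC))
im=cv2.imread("pics/top0.png")[265:292,215:250]
cv2.imwrite("pics/c5.png",cv2.resize(im,None,fx=16,fy=16,interpolation=cv2.INTER_CUBIC))
E
```

```text
top yellow ((561.2483520507812, -18.905433654785156), (14.402499198913574, 74.40343475341797), 0.3949749767780304) (339, 241, 32, 7)
top blue ((513.0907592773438, -18.144872665405273), (18.982242584228516, 54.719520568847656), 0.3578259348869324) (343, 260, 24, 9)
top orange ((482.887451171875, 275.261474609375), (14.547750473022461, 14.457085609436035), 19.25254249572754) (225, 273, 8, 7)
side yellow ((562.2944946289062, -17.022022247314453), (19.063302993774414, 79.37242126464844), 0.1340813785791397) (328, 253, 32, 31)
side blue ((513.3366088867188, -18.421485900878906), (23.554590225219727, 58.707969665527344), 0.6244261264801025) (310, 265, 27, 26)
side orange ((483.37677001953125, 276.8380126953125), (15.89384651184082, 14.743186950683594), 24.080482482910156) (227, 177, 10, 7)
reader top corners
top [[608.6, 40.9], [609.5, -80.4], [478.2, -80.3], [477.5, 41.6]] [543.5 -19.5  75. ]
side [[479.2, 39.7], [609.1, 41.7], [608.6, -77.4], [480.6, -79.1]] [544.4 -18.8  75. ]
stand
top [[516.9, 311.9], [517.3, 240.7], [447.3, 239.7], [448.1, 310.7]] [482.4 275.8  76. ]
side [[447.0, 307.6], [516.7, 310.5], [519.3, 242.5], [453.1, 241.8]] [484.  275.6  76. ]
grip top
top [[493.3, 276.4], [487.0, 265.4], [473.2, 269.8], [482.3, 284.8]] [484.  274.1 122. ]
side [[475.5, 283.4], [487.6, 285.8], [493.5, 272.3], [480.8, 267.7]] [484.4 277.3 122. ]
tray
top [[530.0, -230.3], [550.4, -387.2], [415.1, -405.9], [394.0, -249.8]] [ 472.3 -318.3   35. ]
red tab
top [[562.4, -11.2]] [562.4 -11.2  30. ]
slot
top [[570.3, 19.2], [570.8, -59.4], [552.8, -59.4], [552.3, 19.1]] [561.6 -20.1  75. ]
bay cassette
top [[525.6, 11.9], [526.0, -49.9], [500.5, -49.9], [500.2, 11.8]] [513.1 -19.   85. ]
```

View pics/c4.png

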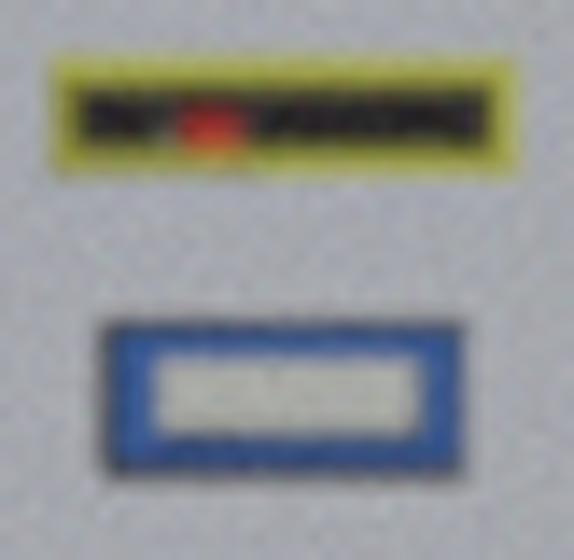

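View pics/c5.png

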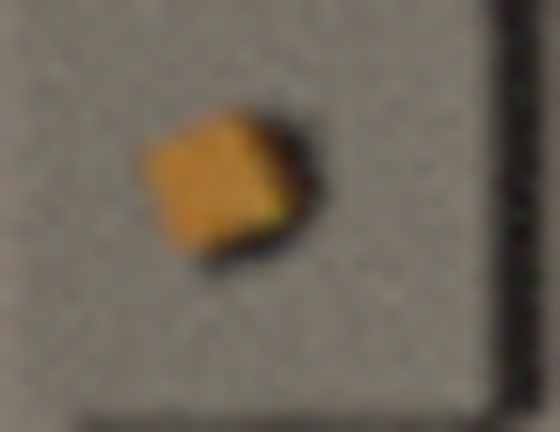

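Run:
```python
from h import *
s=manip.read_state(); M=R.from_euler("xyz",s["tool_rot"]).as_matrix(); print(M.round(4)); print("jaw az",np.degrees(np.arctan2(M[1,1],M[0,1])))
for z in (.075,.076): pass
print(proj("top",(.4835,.2757,.122)),proj("side",(.4835,.2757,.122)))
```

```text
[[-4.000e-04  2.258e-01 -9.742e-01]
 [ 1.600e-03 -9.742e-01 -2.258e-01]
 [-1.000e+00 -1.700e-03  0.000e+00]]
jaw az -76.94908520775573
[228.11261344 275.62860142] [231.93502477 180.66027992]
```

Request:
{"method": "move_arm", "body": {"moves": [[[1,1,0,0.5,0],[1,1,0.5,0.5,0],[1,1,1,0,0],[1,1,1,0,0],[1,1,1,0,0]]], "force": 20}}

```text
clock: 0.6
eef_pos: [0.334, -0.5055, 0.2452]
tool_rot: [-1.558, 1.57, 1.812]
force: [0.1, -0.1, 0.3]
opening: 0.0942
```

Request:
{"method": "move_arm", "body": {"moves": [[[1,1,0.8,0,1],[1,1,0.8,0,1],[1,1,0.8,0,1],[1,0.5,1,0,1],[1,0,1,0,1]]]}}

```text
clock: 1.1
eef_pos: [0.4732, -0.3304, 0.2448]
tool_rot: [2.765, 1.569, 0.611]
force: [-0.1, 0.4, 0.1]
opening: 0.0941
```

Request:
{"method": "move_arm", "body": {"moves": [[[1,0,1,0,1],[1,0,1,0,1],[1,0,1,0,1],[1,0,1,0,1],[1,0,1,0,1]]]}}

```text
clock: 1.6
eef_pos: [0.4695, -0.1319, 0.2453]
tool_rot: [-1.658, 1.57, -3.066]
force: [0.4, 0.6, 0.4]
opening: 0.0941
```

Request:
{"method": "move_arm", "body": {"moves": [[[1,0,1,0,1],[1,0,1,0,0.5],[1,0,1,0,0],[1,0,1,0,0],[1,0,0,0,0]]]}}

```text
clock: 2.1
eef_pos: [0.4697, 0.0327, 0.2458]
tool_rot: [2.528, 1.567, 1.348]
force: [0.2, 0.7, -0.4]
opening: 0.0939
```

```bash
cat > st.py <<'E'
from h import *
s=manip.read_state(); M=R.from_euler("xyz",s["tool_rot"]).as_matrix()
print(s["clock"],"tcp",s["eef_pos"].round(4),"jaw",np.degrees(np.arctan2(M[1,1],M[0,1])).round(2),"down",M[:,0].round(4),"F",s["force"].round(2),"T",s["wrist_torque"].round(3),"op",round(s["opening"],4),"j7",s["qpos"][6].round(2))
E
python3 st.py
```

```text
2.1 tcp [0.4697 0.0327 0.2458] jaw 22.41 down [ 7.0e-04  3.2e-03 -1.0e+00] F [ 0.19  0.67 -0.37] T [ 0.015 -0.169  0.041] op 0.0939 j7 0.02
```

Request:
{"method": "move_arm", "body": {"moves": [[[1,0.2,1,0,0.2],[1,0.15,1,0,0],[1,0,1,0,0],[1,0,1,0,0],[1,0,1,0,0]]]}}

```text
clock: 2.6
eef_pos: [0.4841, 0.2269, 0.2451]
tool_rot: [-0.861, 1.57, -2.022]
force: [1.7, -0.7, -0.5]
opening: 0.0941
```

Request:
{"method": "move_arm", "body": {"moves": [[[1,0,1,0,0],[1,0,0.1,0,0],[1,0,0,0,0]]]}}

```text
clock: 2.9
eef_pos: [0.4838, 0.2708, 0.245]
tool_rot: [-1.347, 1.57, -2.504]
force: [-0.2, -0.2, -0.1]
opening: 0.0939
```

```bash
python3 st.py
```

```text
2.9 tcp [0.4838 0.2708 0.245 ] jaw 23.71 down [-8.e-04 -6.e-04 -1.e+00] F [-0.16 -0.17 -0.15] T [-0.051 -0.145 -0.025] op 0.0939 j7 -0.43
```

Request:
{"method": "move_arm", "body": {"moves": [[[1,0,0.12,-0.8,0],[1,0,0,-0.8,0],[1,0,0,-0.8,0],[1,0,0,-0.5,0],[1,0,0,0,0]]]}}

```text
clock: 3.4
eef_pos: [0.4829, 0.2711, 0.1268]
tool_rot: [-1.198, 1.564, -2.359]
force: [-0.7, -0.8, -0.0]
opening: 0.0943
```

```bash
python3 st.py
python3 - <<'E'
from h import *
for n,r in [("side",(170,100,130,150)),("top",(180,230,110,90))]:
    cv2.imwrite(f"pics/{n}1.png",manip.camera(n)[:,:,::-1]); crop(f"pics/{n}1.png",f"pics/{n}1c.png",*r,4)
E
```

```text
3.4 tcp [0.4829 0.2711 0.1268] jaw 23.45 down [-0.005  -0.0049 -1.    ] F [-0.75 -0.8  -0.01] T [-0.027 -0.115 -0.   ] op 0.0943 j7 -0.53
```

View pics/side1c.png

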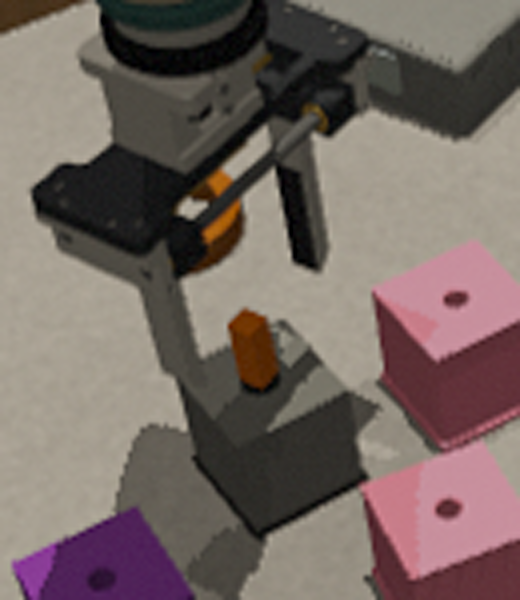

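The rod's grip at about (252,350) in the crop lies between the open fingers, and the stand below it is grey. I'll lower and grip.

Request:
{"method": "move_arm", "body": {"moves": [[[1,0,0.1,-0.4,0],[1,0,0,-0.4,0],[1,0,0,-0.2,0],[1,0,0,0,0]]]}}

```text
clock: 3.9
eef_pos: [0.4843, 0.2787, 0.0897]
tool_rot: [-0.269, 1.57, -1.429]
force: [0.1, -0.2, 0.0]
opening: 0.0939
```

```bash
python3 st.py
```

```text
3.9 tcp [0.4843 0.2787 0.0897] jaw 23.56 down [ 1.e-04 -5.e-04 -1.e+00] F [ 0.06 -0.18  0.03] T [ 0.006 -0.11   0.003] op 0.0939 j7 -0.57
```

Request:
{"method": "move_arm", "body": {"moves": [[[1,0,-0.08,-0.08,0],[1,0,0,0,0],[-1,0,0,0,0],[-1,0,0,0,0],[-1,0,0,0,0]]], "force": 20}}

```text
clock: 4.4
eef_pos: [0.4842, 0.2763, 0.0865]
tool_rot: [1.846, 1.57, 0.687]
force: [0.4, 0.4, 0.5]
opening: 0.0734
```

Request:
{"method": "move_arm", "body": {"moves": [[[-1,0,0,0,0],[-1,0,0,0,0],[-1,0,0,0,0],[-1,0,0,0,0]]]}}

```text
clock: 4.8
eef_pos: [0.484, 0.2762, 0.0863]
tool_rot: [-3.112, 1.571, 2.012]
force: [0.2, 0.9, -0.7]
opening: 0.0412
```

```bash
python3 st.py
```

```text
4.8 tcp [0.484  0.2762 0.0863] jaw 23.61 down [-0.e+00  1.e-04 -1.e+00] F [ 0.22  0.86 -0.71] T [-0.062 -0.115 -0.044] op 0.0412 j7 -0.57
```

Request:
{"method": "move_arm", "body": {"moves": [[[-1,0,0,0,0],[-1,0,0,0,0],[-1,0,0,0,0],[-1,0,0,0,0],[-1,0,0,0,0]]]}}

```text
clock: 5.3
eef_pos: [0.484, 0.2762, 0.0863]
tool_rot: [-1.98, 1.571, -3.139]
force: [-0.3, -0.5, -0.0]
opening: 0.0155
```

```bash
python3 st.py
```

```text
5.3 tcp [0.484  0.2762 0.0863] jaw 23.61 down [-1.e-04 -0.e+00 -1.e+00] F [-0.34 -0.47 -0.03] T [-0.057 -0.09   0.019] op 0.0155 j7 -0.57
```

Request:
{"method": "move_arm", "body": {"moves": [[[-1,0,0,0.4,0],[-1,0,0,0.8,0],[-1,0,0,0.8,0],[-1,0,0,0.8,0],[-1,0,0,0.2,0]]]}}

```text
clock: 5.8
eef_pos: [0.4855, 0.2775, 0.2095]
tool_rot: [1.733, 1.565, 0.575]
force: [0.2, 1.1, -0.5]
opening: 0.016
```

```bash
python3 st.py
python3 - <<'E'
from h import *
for n,r in [("side",(170,100,150,150)),]:
    cv2.imwrite(f"pics/{n}2.png",manip.camera(n)[:,:,::-1]); crop(f"pics/{n}2.png",f"pics/{n}2c.png",*r,4)
E
```

```text
5.8 tcp [0.4855 0.2775 0.2095] jaw 23.6 down [ 0.0049  0.0032 -1.    ] F [ 0.23  1.09 -0.47] T [-0.032 -0.117  0.051] op 0.016 j7 -0.47
```

View pics/side2c.png

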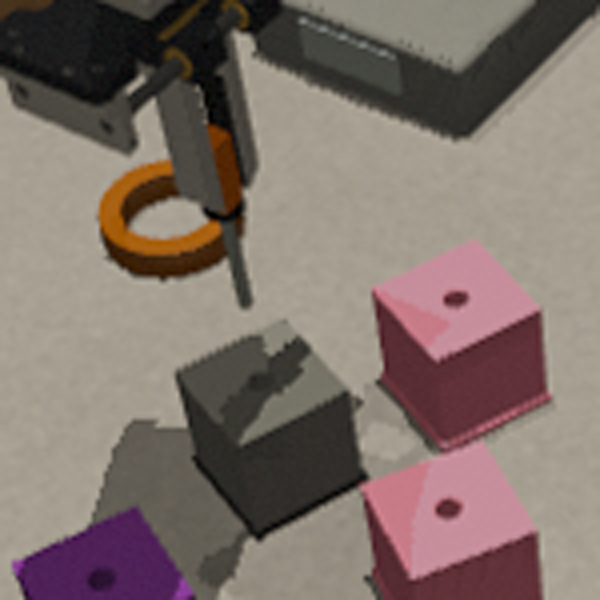

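Request:
{"method": "move_arm", "body": {"moves": [[[-1,0.2,-0.8,0,0],[-1,0.2,-0.8,0,0],[-1,0.3,-0.8,0,0],[-1,0.3,-0.8,0,0],[-1,0.3,-0.8,0,0]]]}}

```text
clock: 6.35
eef_pos: [0.5353, 0.1144, 0.2046]
tool_rot: [-1.691, 1.568, -2.849]
force: [0.4, -0.1, 0.1]
opening: 0.0162
```

Request:
{"method": "move_arm", "body": {"moves": [[[-1,0.3,-0.8,0,0],[-1,0.2,-0.8,0,0],[-1,0.1,-0.8,0,0],[-1,0,-0.6,0,0],[-1,0,0,0,0]]]}}

```text
clock: 6.85
eef_pos: [0.5589, -0.009, 0.2041]
tool_rot: [-1.343, 1.566, -2.509]
force: [0.1, -0.2, -1.1]
opening: 0.016
```

Request:
{"method": "move_arm", "body": {"moves": [[[-1,0,0,0,0],[-1,0,0,0,0]]]}}

```text
clock: 7.05
eef_pos: [0.5595, -0.002, 0.2057]
tool_rot: [-2.848, 1.569, 2.278]
force: [-0.4, 0.8, -1.1]
opening: 0.0157
```

```bash
python3 st.py
```

```text
7.05 tcp [ 0.5595 -0.002   0.2057] jaw 23.73 down [-0.001   0.0012 -1.    ] F [-0.44  0.78 -1.05] T [ 0.015 -0.098 -0.013] op 0.0157 j7 0.06
```

Request:
{"method": "move_arm", "body": {"moves": [[[-1,0.05,-0.22,-0.4,0],[-1,0,0,-0.4,0],[-1,0,0,-0.1,0],[-1,0,0,0,0],[-1,0,0,0,0]]]}}

```text
clock: 7.55
eef_pos: [0.5624, -0.0115, 0.1708]
tool_rot: [1.706, 1.57, 0.549]
force: [0.0, 0.4, -0.5]
opening: 0.0163
```

```bash
python3 st.py
python3 - <<'E'
from h import *
for n,r in [("side",(270,190,130,120)),("top",(310,200,90,90))]:
    cv2.imwrite(f"pics/{n}3.png",manip.camera(n)[:,:,::-1]); crop(f"pics/{n}3.png",f"pics/{n}3c.png",*r,5)
s=manip.read_state(); p=s["eef_pos"]-[0,0,.0803]; print("tip px",proj("side",p))
E
```

```text
7.55 tcp [ 0.5624 -0.0115  0.1708] jaw 23.69 down [ 9.e-04  5.e-04 -1.e+00] F [ 0.04  0.43 -0.47] T [ 0.025 -0.189 -0.017] op 0.0163 j7 0.04
tip px [341.9318779  261.14107624]
```

View pics/side3c.png

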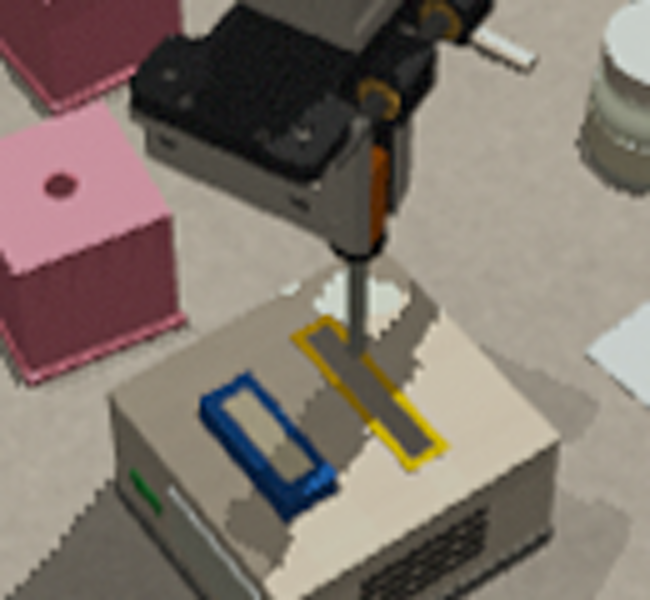

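View pics/top3c.png

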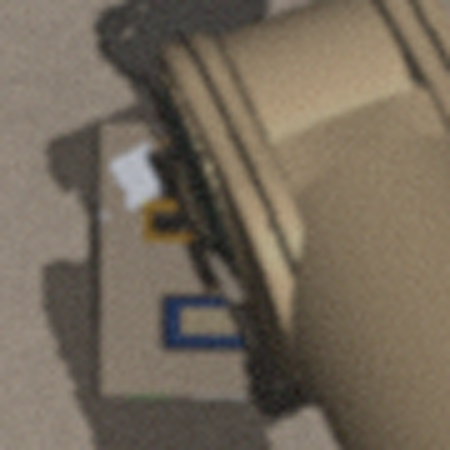

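The tip at crop (357,350) sits over the yellow-rimmed slot at about mid-width. I'll go in slowly.

Request:
{"method": "move_arm", "body": {"moves": [[[-1,0,0,-0.15,0],[-1,0,0,-0.15,0],[-1,0,0,-0.1,0],[-1,0,0,-0.05,0],[-1,0,0,0,0]]]}}

```text
clock: 8.15
eef_pos: [0.5617, -0.0127, 0.1518]
tool_rot: [-2.1, 1.57, 3.025]
force: [1.1, 0.7, -0.9]
opening: 0.0156
```

```bash
python3 st.py
```

```text
8.15 tcp [ 0.5617 -0.0127  0.1518] jaw 23.6 down [-8.e-04  1.e-04 -1.e+00] F [ 1.14  0.67 -0.95] T [-0.019 -0.1    0.02 ] op 0.0156 j7 0.03
```

Request:
{"method": "move_arm", "body": {"moves": [[[-1,0,0,-0.15,0],[-1,0,0,-0.15,0],[-1,0,0,-0.15,0]]]}}

```text
clock: 8.45
eef_pos: [0.5619, -0.0127, 0.1337]
tool_rot: [-1.97, 1.571, -3.129]
force: [-0.8, -0.0, -0.5]
opening: 0.0162
```

Request:
{"method": "move_arm", "body": {"moves": [[[-1,0,0,-0.12,0],[-1,0,0,-0.1,0],[-1,0,0,-0.05,0],[-1,0,0,0,0]]]}}

```text
clock: 8.85
eef_pos: [0.5619, -0.0127, 0.1232]
tool_rot: [-2.035, 1.57, 3.09]
force: [-0.0, 0.5, -0.3]
opening: 0.0158
```

```bash
python3 st.py
```

```text
8.85 tcp [ 0.5619 -0.0127  0.1232] jaw 23.61 down [-5.e-04  0.e+00 -1.e+00] F [-0.02  0.5  -0.28] T [-0.026 -0.112  0.011] op 0.0158 j7 0.0
```

Request:
{"method": "move_arm", "body": {"moves": [[[-1,0,0,-0.03,0],[-1,0,0,-0.03,0],[-1,0,0,-0.03,0],[-1,0,0,-0.03,0],[-1,0,0,-0.03,0]]]}}

```text
clock: 9.35
eef_pos: [0.562, -0.0127, 0.1174]
tool_rot: [1.028, 1.571, -0.131]
force: [0.1, 0.2, -0.7]
opening: 0.0155
```

Request:
{"method": "move_arm", "body": {"moves": [[[-1,0,0,-0.03,0],[-1,0,0,-0.03,0],[-1,0,0,-0.03,0]]]}}

```text
clock: 9.65
eef_pos: [0.562, -0.0126, 0.1138]
tool_rot: [-2.768, 1.571, 2.357]
force: [0.2, -0.2, -0.4]
opening: 0.0159
```

```bash
python3 st.py
```

```text
9.65 tcp [ 0.562  -0.0126  0.1138] jaw 23.61 down [-1.e-04  1.e-04 -1.e+00] F [ 0.25 -0.18 -0.36] T [-0.037 -0.097  0.039] op 0.0159 j7 -0.0
```

Tip at about 33.5 mm. I'll feel downward 1 mm per row, checking often.

Request:
{"method": "move_arm", "body": {"moves": [[[-1,0,0,-0.025,0],[-1,0,0,-0.025,0],[-1,0,0,-0.025,0]]]}}

```text
clock: 9.95
eef_pos: [0.562, -0.0127, 0.1108]
tool_rot: [1.673, 1.571, 0.514]
force: [-1.3, -0.4, -1.9]
opening: 0.0158
```

Request:
{"method": "move_arm", "body": {"moves": [[[-1,0,0,-0.025,0],[-1,0,0,0,0]]]}}

```text
clock: 10.15
eef_pos: [0.5621, -0.0126, 0.11]
tool_rot: [0.97, 1.571, -0.189]
force: [-0.7, -0.1, 1.3]
opening: 0.0159
```

Request:
{"method": "move_arm", "body": {"moves": [[[-1,0,0,-0.025,0],[-1,0,0,0,0]]]}}

```text
clock: 10.35
eef_pos: [0.5623, -0.0126, 0.1092]
tool_rot: [1.105, 1.57, -0.054]
force: [-0.4, -0.2, 3.2]
opening: 0.0157
```

Request:
{"method": "move_arm", "body": {"moves": [[[-1,0,0,-0.025,0],[-1,0,0,0,0]]]}}

```text
clock: 10.55
eef_pos: [0.5626, -0.0126, 0.1082]
tool_rot: [1.248, 1.57, 0.089]
force: [-0.3, -0.4, 4.3]
opening: 0.0161
```

Request:
{"method": "move_arm", "body": {"moves": [[[-1,0,0,-0.025,0],[-1,0,0,0,0]]]}}

```text
clock: 10.75
eef_pos: [0.5628, -0.0126, 0.1072]
tool_rot: [1.269, 1.569, 0.11]
force: [0.7, -1.6, 4.6]
opening: 0.0158
```

Request:
{"method": "move_arm", "body": {"moves": [[[-1,0,0,-0.025,0],[-1,0,0,0,0]]]}}

```text
clock: 10.95
eef_pos: [0.5631, -0.0126, 0.1062]
tool_rot: [1.274, 1.569, 0.115]
force: [0.1, -1.1, 5.1]
opening: 0.016
```

Request:
{"method": "move_arm", "body": {"moves": [[[-1,0,0,-0.025,0],[-1,0,0,-0.025,0],[-1,0,0,0,0]]]}}

```text
clock: 11.25
eef_pos: [0.5635, -0.0126, 0.1044]
tool_rot: [1.26, 1.568, 0.101]
force: [2.5, 0.3, 5.0]
opening: 0.0157
```

Request:
{"method": "move_arm", "body": {"moves": [[[-1,0,0,-0.025,0],[-1,0,0,-0.025,0],[-1,0,0,0,0]]]}}

```text
clock: 11.55
eef_pos: [0.5639, -0.0125, 0.1026]
tool_rot: [1.254, 1.567, 0.095]
force: [1.1, -0.8, 6.9]
opening: 0.0159
```

```bash
python3 st.py
cat > look.py <<'E'
import sys
from h import *
i=sys.argv[1]; n=sys.argv[2]; r=list(map(int,sys.argv[3:7])); s=float(sys.argv[7])
cv2.imwrite(f"pics/{n}{i}.png",manip.camera(n)[:,:,::-1]); crop(f"pics/{n}{i}.png",f"pics/{n}{i}c.png",*r,s)
E
python3 look.py 4 side 270 190 130 120 5
```

```text
11.55 tcp [ 0.5639 -0.0125  0.1026] jaw 23.61 down [ 3.8e-03  4.0e-04 -1.0e+00] F [ 1.05 -0.84  6.92] T [-0.184 -0.741  0.02 ] op 0.0159 j7 -0.02
```

View pics/side4c.png

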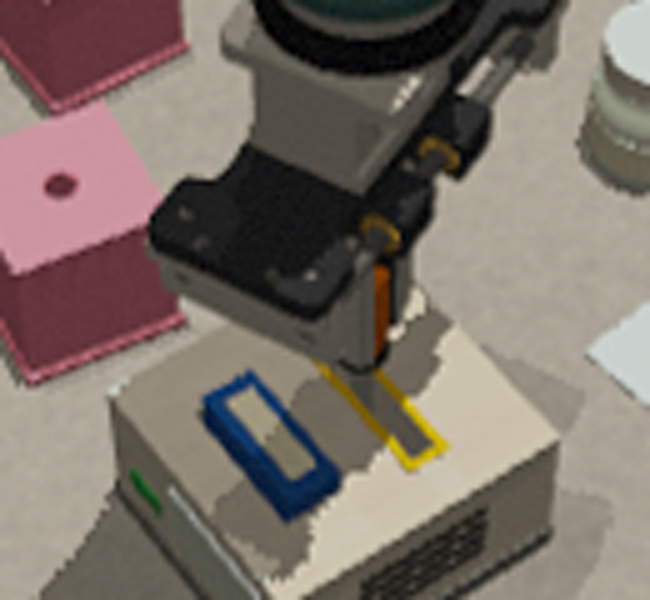

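Request:
{"method": "move_arm", "body": {"moves": [[[-1,-0.04,0,-0.025,0],[-1,0,0,-0.025,0],[-1,0,0,0,0]]]}}

```text
clock: 11.9
eef_pos: [0.5638, -0.0125, 0.1012]
tool_rot: [1.24, 1.564, 0.081]
force: [3.8, -1.7, 7.5]
opening: 0.0157
```

```bash
python3 st.py; python3 look.py 5 side 270 190 130 120 5
```

```text
11.9 tcp [ 0.5638 -0.0125  0.1012] jaw 23.6 down [ 6.7e-03  5.0e-04 -1.0e+00] F [ 3.76 -1.74  7.45] T [-0.217 -1.214  0.031] op 0.0157 j7 -0.02
```

View pics/side5c.png

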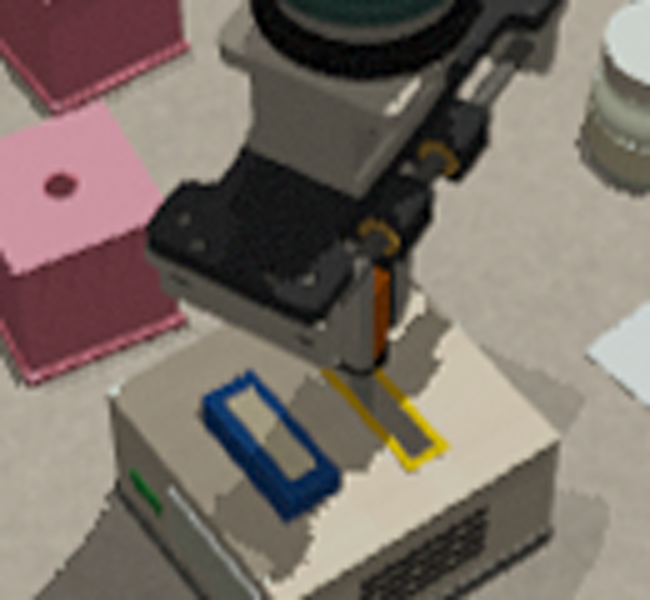

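Request:
{"method": "move_arm", "body": {"moves": [[[-1,0.05,0,0,0],[-1,0.02,0,0,0],[-1,0,0,0,0]]]}}

```text
clock: 12.25
eef_pos: [0.5643, -0.0125, 0.1011]
tool_rot: [1.068, 1.569, -0.091]
force: [-0.6, -0.6, 12.0]
opening: 0.016
```

```bash
python3 st.py
```

```text
12.25 tcp [ 0.5643 -0.0125  0.1011] jaw 23.6 down [ 2.2e-03 -2.0e-04 -1.0e+00] F [-0.58 -0.57 11.96] T [-0.189 -0.037 -0.049] op 0.016 j7 -0.02
```

Request:
{"method": "move_arm", "body": {"moves": [[[-1,0,0,0,0]]]}}

```text
clock: 12.35
eef_pos: [0.5643, -0.0126, 0.1011]
tool_rot: [1.073, 1.568, -0.086]
force: [-1.0, -1.4, 11.6]
opening: 0.0158
```

Request:
{"method": "move_arm", "body": {"moves": [[[-1,0.02,0,0,0],[-1,0,0,0,0]]]}}

```text
clock: 12.55
eef_pos: [0.5644, -0.0126, 0.1011]
tool_rot: [0.721, 1.57, -0.438]
force: [-2.0, -0.0, 13.1]
opening: 0.0159
```

```bash
python3 st.py
```

```text
12.55 tcp [ 0.5644 -0.0126  0.1011] jaw 23.6 down [ 9.e-04 -4.e-04 -1.e+00] F [-1.97 -0.03 13.11] T [-0.156  0.35   0.027] op 0.0159 j7 -0.02
```

Request:
{"method": "move_arm", "body": {"moves": [[[-1,0,0,0.05,0],[-1,0,0,0.05,0],[-1,0,0,0,0]]]}}

```text
clock: 12.85
eef_pos: [0.5638, -0.0126, 0.1039]
tool_rot: [-2.342, 1.571, 2.782]
force: [0.7, -0.8, 3.7]
opening: 0.0159
```

```bash
python3 st.py
```

```text
12.85 tcp [ 0.5638 -0.0126  0.1039] jaw 23.6 down [-3.e-04  1.e-04 -1.e+00] F [ 0.7  -0.81  3.65] T [-0.029 -0.136  0.034] op 0.0159 j7 -0.01
```

Request:
{"method": "move_arm", "body": {"moves": [[[-1,0,0,0.1,0],[-1,0,0,0.1,0],[-1,-0.02,0.04,0,0],[-1,0,0,0,0]]]}}

```text
clock: 13.25
eef_pos: [0.563, -0.0108, 0.1117]
tool_rot: [-2.547, 1.57, 2.578]
force: [-0.4, -0.7, -1.0]
opening: 0.0156
```

```bash
python3 st.py
```

```text
13.25 tcp [ 0.563  -0.0108  0.1117] jaw 23.62 down [-4.e-04  2.e-04 -1.e+00] F [-0.45 -0.69 -1.03] T [-0.032 -0.124  0.044] op 0.0156 j7 -0.01
```

Request:
{"method": "move_arm", "body": {"moves": [[[-1,0,0,-0.025,0],[-1,0,0,-0.025,0],[-1,0,0,-0.025,0],[-1,0,0,-0.025,0],[-1,0,0,0,0]]]}}

```text
clock: 13.75
eef_pos: [0.5637, -0.011, 0.1081]
tool_rot: [1.145, 1.57, -0.013]
force: [0.5, -0.5, 4.0]
opening: 0.016
```

Request:
{"method": "move_arm", "body": {"moves": [[[-1,0,0,-0.025,0],[-1,0,0,-0.025,0],[-1,0,0,0,0]]]}}

```text
clock: 14.05
eef_pos: [0.5642, -0.011, 0.1062]
tool_rot: [1.257, 1.569, 0.098]
force: [1.5, -1.0, 4.6]
opening: 0.0161
```

```bash
python3 st.py
```

```text
14.05 tcp [ 0.5642 -0.011   0.1062] jaw 23.61 down [ 1.9e-03  2.0e-04 -1.0e+00] F [ 1.45 -0.97  4.58] T [-0.082 -0.46  -0.036] op 0.0161 j7 -0.01
```

Request:
{"method": "move_arm", "body": {"moves": [[[-1,0.03,0,-0.025,0],[-1,0,0,-0.025,0],[-1,0,0,0,0]]]}}

```text
clock: 14.35
eef_pos: [0.5644, -0.011, 0.1044]
tool_rot: [0.17, 1.571, -0.989]
force: [-2.0, -0.7, 8.1]
opening: 0.0158
```

```bash
python3 st.py
```

```text
14.35 tcp [ 0.5644 -0.011   0.1044] jaw 23.61 down [ 1.e-04 -2.e-04 -1.e+00] F [-1.96 -0.72  8.1 ] T [-0.088 -0.018  0.017] op 0.0158 j7 -0.01
```

Request:
{"method": "move_arm", "body": {"moves": [[[-1,0,0,-0.025,0],[-1,0,0,-0.025,0],[-1,0,0,0,0]]]}}

```text
clock: 14.65
eef_pos: [0.5642, -0.011, 0.102]
tool_rot: [-1.598, 1.571, -2.757]
force: [-0.0, -0.8, 3.6]
opening: 0.0162
```

Request:
{"method": "move_arm", "body": {"moves": [[[-1,0,0,-0.025,0],[-1,0,0,0,0]]]}}

```text
clock: 14.85
eef_pos: [0.5643, -0.011, 0.1008]
tool_rot: [-2.192, 1.571, 2.932]
force: [-0.4, -0.5, 5.1]
opening: 0.0162
```

```bash
python3 st.py
```

```text
14.85 tcp [ 0.5643 -0.011   0.1008] jaw 23.6 down [-2.e-04  0.e+00 -1.e+00] F [-0.38 -0.54  5.07] T [-0.047 -0.102  0.009] op 0.0162 j7 -0.02
```

```bash
python3 look.py 6 side 270 190 130 120 5
```

```text
(no output)
```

View pics/side6c.png

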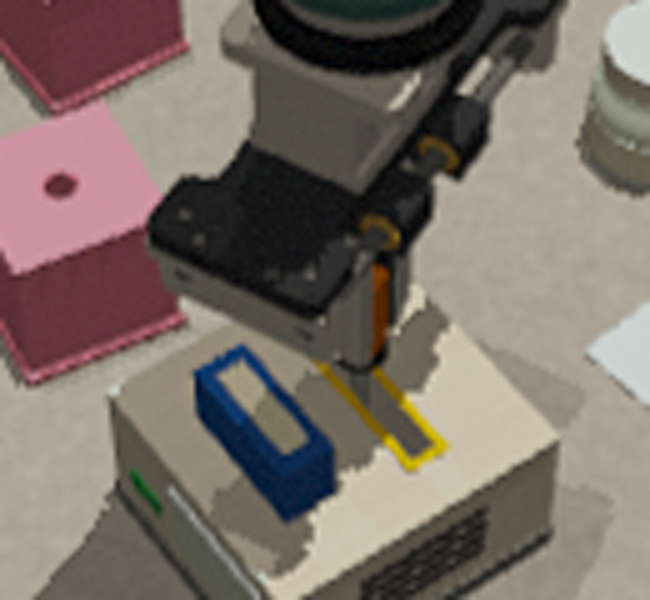

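The blue cassette is visibly higher, with its near top corner at crop (288,478). I'll hold and measure how far it has risen.

Request:
{"method": "move_arm", "body": {"moves": [[[-1,0,0,0,0],[-1,0,0,0,0]]]}}

```text
clock: 15.1
eef_pos: [0.5644, -0.011, 0.1009]
tool_rot: [-2.768, 1.571, 2.357]
force: [-0.2, -0.4, 5.4]
opening: 0.0157
```

```bash
python3 st.py; python3 look.py 7 side 290 215 70 90 8
python3 - <<'E'
from h import *
for z in (.085,.095,.105):
    print(z,[proj("side",(.5133+dx,-.019+dy,z)).round(1).tolist() for dx,dy in((-.012,.03),(.012,.03),(.012,-.03),(-.012,-.03))])
print(proj("side",(.5015,-.049,.075)))
E
```

```text
15.1 tcp [ 0.5644 -0.011   0.1009] jaw 23.6 down [-1.e-04  1.e-04 -1.e+00] F [-0.16 -0.42  5.39] T [-0.046 -0.119 -0.024] op 0.0157 j7 -0.02
0.085 [[309.0, 270.1], [319.3, 264.2], [337.4, 285.3], [326.9, 291.6]]
0.095 [[308.8, 267.0], [319.2, 261.1], [337.4, 282.3], [326.8, 288.6]]
0.105 [[308.6, 264.0], [319.0, 258.0], [337.4, 279.3], [326.7, 285.6]]
[327.07944629 294.416859  ]
```

View pics/side7c.png

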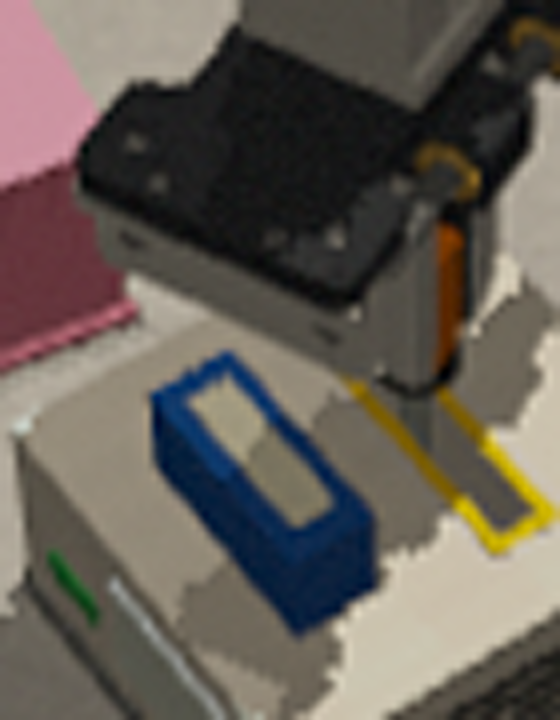

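The corners at (309.4,265), (318.7,258.7), (336.9,279.7) and (327.1,285.6) match a top at z = 105 mm, so the cassette is fully popped, 20 mm up. I'll draw the rod out.

Request:
{"method": "move_arm", "body": {"moves": [[[-1,0,0,0.1,0],[-1,-0.02,0,0.3,0],[-1,0,0,0.5,0],[-1,0,0,0.6,0],[-1,0,0,0.6,0]]]}}

```text
clock: 15.65
eef_pos: [0.5628, -0.0111, 0.1857]
tool_rot: [-2.085, 1.569, 3.039]
force: [0.3, 0.1, -0.6]
opening: 0.0158
```

Request:
{"method": "move_arm", "body": {"moves": [[[-1,0,0,0.6,0],[-1,0,0,0.1,0],[-1,0,0,0,0]]]}}

```text
clock: 15.95
eef_pos: [0.5635, -0.0112, 0.2132]
tool_rot: [0.84, 1.57, -0.319]
force: [-0.5, -0.0, -0.7]
opening: 0.0159
```

```bash
python3 st.py
```

```text
15.95 tcp [ 0.5635 -0.0112  0.2132] jaw 23.59 down [ 6.e-04 -2.e-04 -1.e+00] F [-0.48 -0.05 -0.72] T [ 0.003 -0.137  0.008] op 0.0159 j7 0.07
```

Request:
{"method": "move_arm", "body": {"moves": [[[-1,-0.1,0.6,0,0],[-1,-0.2,0.7,0,0],[-1,-0.2,0.7,0,0],[-1,-0.2,0.7,0,0],[-1,-0.2,0.7,0,0]]]}}

```text
clock: 16.45
eef_pos: [0.526, 0.1254, 0.2111]
tool_rot: [-1.736, 1.568, -2.895]
force: [0.2, 1.2, -1.7]
opening: 0.0157
```

Request:
{"method": "move_arm", "body": {"moves": [[[-1,-0.2,0.7,0,0],[-1,-0.2,0.7,0,0],[-1,-0.2,0.7,0,0],[-1,-0.2,0.7,0,0],[-1,-0.2,0.6,0,0]]]}}

```text
clock: 16.95
eef_pos: [0.486, 0.2618, 0.2111]
tool_rot: [-1.626, 1.568, -2.784]
force: [-0.4, 0.6, -0.3]
opening: 0.0157
```

Request:
{"method": "move_arm", "body": {"moves": [[[-1,0,0.3,0,0],[-1,0,0,0,0],[-1,0,0,0,0]]]}}

```text
clock: 17.25
eef_pos: [0.4879, 0.2713, 0.212]
tool_rot: [-0.911, 1.569, -2.071]
force: [-0.3, -0.2, -0.9]
opening: 0.0159
```

```bash
python3 st.py
```

```text
17.25 tcp [0.4879 0.2713 0.212 ] jaw 23.54 down [-0.001  -0.0019 -1.    ] F [-0.35 -0.23 -0.86] T [-0.064 -0.109 -0.012] op 0.0159 j7 -0.46
```

Correct by dx −4 mm and dy +5 mm, and lower the tip to about 90 mm (TCP 0.172).

Request:
{"method": "move_arm", "body": {"moves": [[[-1,-0.1,0.12,-0.3,0],[-1,0,0,-0.3,0],[-1,0,0,-0.3,0],[-1,0,0,0,0],[-1,0,0,0,0]]]}}

```text
clock: 17.75
eef_pos: [0.4835, 0.2774, 0.1763]
tool_rot: [-1.489, 1.57, -2.648]
force: [-0.8, 1.0, -0.6]
opening: 0.0157
```

```bash
python3 st.py; python3 look.py 8 side 190 130 100 110 6
```

```text
17.75 tcp [0.4835 0.2774 0.1763] jaw 23.59 down [-1.e-03 -5.e-04 -1.e+00] F [-0.82  0.98 -0.58] T [-0.048 -0.179 -0.059] op 0.0157 j7 -0.5
```

View pics/side8c.png

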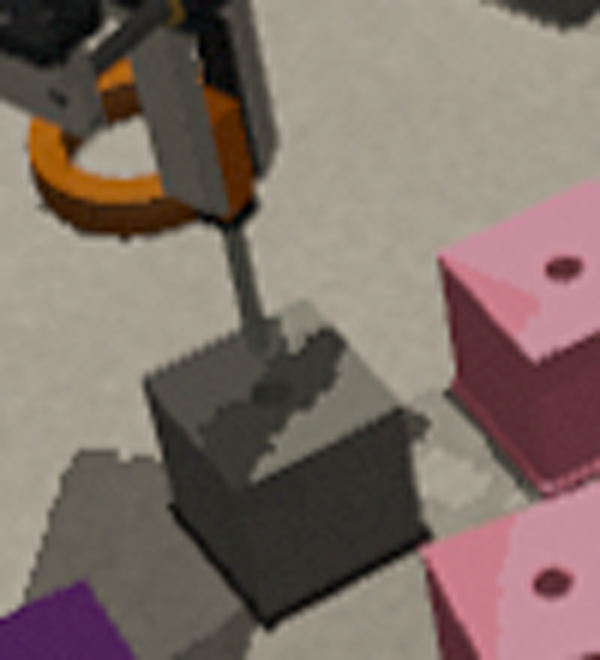

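Run:
```python
from h import *
print(proj("side",(.4835,.2774,.096)),proj("side",(.4835,.2774,.166)),proj("side",(.4840,.2762,.076)), proj("side",(.4840,.2662,.076)), proj("side",(.4940,.2762,.076)))
```

```text
[233.4758878  188.77483867] [228.12969521 164.93901557] [235.37419012 195.39181503] [237.58282542 198.11009124] [239.39069177 193.44511484]
```

The tip at (233,187.4) and the hole at (235.2,194.6) both agree with the predictions within 1 to 1.5 px. I'll lower it in.

Request:
{"method": "move_arm", "body": {"moves": [[[-1,0,-0.03,-0.2,0],[-1,0,0,-0.3,0],[-1,0,0,-0.2,0],[-1,0,0,-0.1,0],[-1,0,0,0,0]]]}}

```text
clock: 18.3
eef_pos: [0.4831, 0.2763, 0.144]
tool_rot: [-1.505, 1.569, -2.664]
force: [-0.2, -0.5, -0.1]
opening: 0.0159
```

```bash
python3 st.py
```

```text
18.3 tcp [0.4831 0.2763 0.144 ] jaw 23.61 down [-1.5e-03 -8.0e-04 -1.0e+00] F [-0.17 -0.51 -0.13] T [-0.001 -0.144  0.031] op 0.0159 j7 -0.53
```

Tip at about 64 mm with no contact force, so it is in the hole. Continuing down.

Request:
{"method": "move_arm", "body": {"moves": [[[-1,0,0,-0.3,0],[-1,0,0,-0.4,0],[-1,0,0,-0.3,0],[-1,0,0,-0.2,0],[-1,0,0,0,0]]]}}

```text
clock: 18.8
eef_pos: [0.4829, 0.2761, 0.0956]
tool_rot: [-1.458, 1.569, -2.617]
force: [-0.7, -0.6, -0.2]
opening: 0.0157
```

```bash
python3 st.py
```

```text
18.8 tcp [0.4829 0.2761 0.0956] jaw 23.61 down [-0.0019 -0.0011 -1.    ] F [-0.67 -0.58 -0.22] T [-0.038 -0.098  0.035] op 0.0157 j7 -0.57
```

Request:
{"method": "move_arm", "body": {"moves": [[[-1,0.03,0,-0.1,0],[-1,0,0,-0.05,0],[-1,0,0,-0.05,0],[-1,0,0,0,0]]]}}

```text
clock: 19.2
eef_pos: [0.4848, 0.2765, 0.0889]
tool_rot: [1.776, 1.571, 0.617]
force: [-0.7, -0.4, -0.9]
opening: 0.0159
```

```bash
python3 st.py
```

```text
19.2 tcp [0.4848 0.2765 0.0889] jaw 23.6 down [ 1.e-04  0.e+00 -1.e+00] F [-0.71 -0.41 -0.9 ] T [-0.004 -0.084 -0.017] op 0.0159 j7 -0.58
```

Another 2 mm down, then open.

Request:
{"method": "move_arm", "body": {"moves": [[[-1,0,0,-0.05,0],[-1,0,0,0,0],[1,0,0,0,0],[1,0,0,0,0],[1,0,0,0,0]]]}}

```text
clock: 19.7
eef_pos: [0.4849, 0.2767, 0.087]
tool_rot: [1.774, 1.57, 0.615]
force: [0.2, -0.4, -0.3]
opening: 0.0365
```

Request:
{"method": "move_arm", "body": {"moves": [[[1,0,0,0,0],[1,0,0,0.2,0],[1,0,0,0.5,0],[1,0,0,0.8,0],[1,0,0,0.8,0]]]}}

```text
clock: 20.2
eef_pos: [0.4844, 0.2765, 0.1802]
tool_rot: [-1.843, 1.57, -3.002]
force: [-0.0, 0.4, 0.4]
opening: 0.0766
```

```bash
python3 st.py;  python3 look.py 9 side 190 130 100 110 6
```

```text
20.2 tcp [0.4844 0.2765 0.1802] jaw 23.62 down [-8.e-04 -1.e-04 -1.e+00] F [-0.02  0.39  0.36] T [-0.003 -0.186 -0.015] op 0.0766 j7 -0.5
```

View pics/side9c.png

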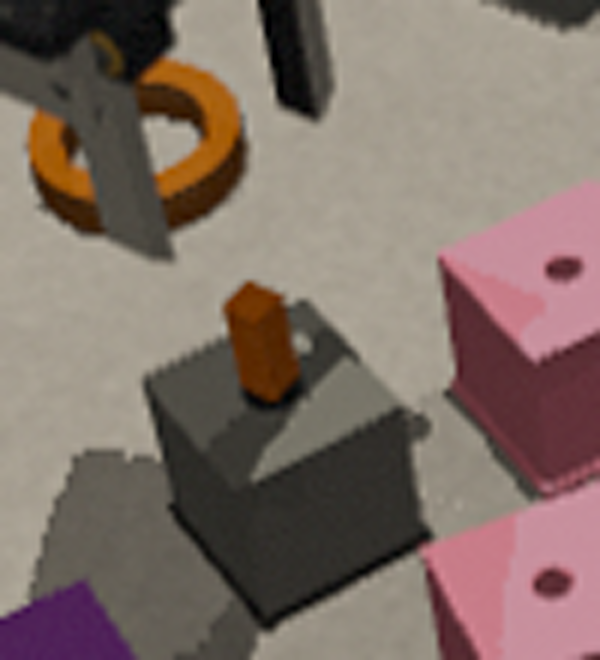

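The rod is seated. Its grip top at about (232.2,179.5) compares with a predicted (231.9,180.7). On to the cassette.

Request:
{"method": "move_arm", "body": {"moves": [[[1,0.1,-0.6,0,-0.5],[1,0.1,-0.7,0,-0.5],[1,0.1,-0.7,0,-0.5],[1,0.1,-0.7,0,-0.5],[1,0.1,-0.7,0,-0.5]]]}}

```text
clock: 20.75
eef_pos: [0.505, 0.1396, 0.1794]
tool_rot: [1.841, 1.57, 0.304]
force: [0.7, -0.4, -0.4]
opening: 0.0941
```

Request:
{"method": "move_arm", "body": {"moves": [[[1,0.1,-0.7,0,-0.25],[1,0.1,-0.7,0,0],[1,0,-0.7,0,0],[1,0,-0.7,0,0],[1,0,-0.7,0,0]]]}}

```text
clock: 21.25
eef_pos: [0.5129, -0.0005, 0.1794]
tool_rot: [1.676, 1.57, 0.105]
force: [0.5, -0.2, 0.0]
opening: 0.094
```

Request:
{"method": "move_arm", "body": {"moves": [[[1,0,-0.3,0,0],[1,0,0,0,0],[1,0,0,0,0]]]}}

```text
clock: 21.55
eef_pos: [0.513, -0.01, 0.1792]
tool_rot: [2.643, 1.569, 1.073]
force: [0.0, 0.8, -0.0]
opening: 0.0937
```

```bash
python3 st.py
```

```text
21.55 tcp [ 0.513  -0.01    0.1792] jaw 0.02 down [ 6.0e-04  1.2e-03 -1.0e+00] F [ 0.02  0.79 -0.03] T [-0.048 -0.067  0.054] op 0.0937 j7 -0.31
```

Request:
{"method": "move_arm", "body": {"moves": [[[1,0,-0.22,-0.5,0],[1,0,0,-0.6,0],[1,0,0,-0.6,0],[1,0,0,-0.4,0],[1,0,0,0,0]]]}}

```text
clock: 22.05
eef_pos: [0.5114, -0.018, 0.0932]
tool_rot: [-1.878, 1.567, 2.837]
force: [-0.3, -0.2, 0.1]
opening: 0.0943
```

```bash
python3 st.py; python3 look.py 10 side 270 190 130 120 5
```

```text
22.05 tcp [ 0.5114 -0.018   0.0932] jaw 0.16 down [-0.0038  0.0012 -1.    ] F [-0.34 -0.17  0.11] T [-0.087 -0.066 -0.04 ] op 0.0943 j7 -0.37
```

View pics/side10c.png

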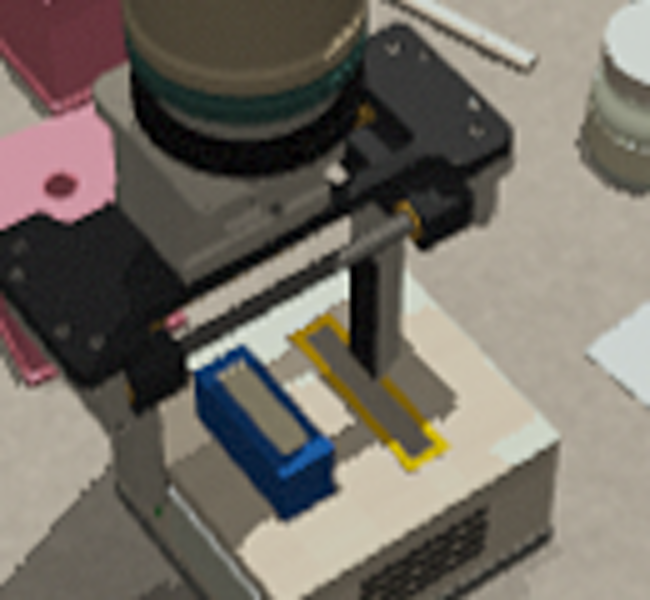

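The fingers straddle the cassette (crop x 195–330) with clearance on both sides. I'll lower 10 mm more and close gently.

Request:
{"method": "move_arm", "body": {"moves": [[[1,0.03,0,-0.15,0],[1,0,0,-0.1,0],[1,0,0,0,0],[-1,0,0,0,0],[-1,0,0,0,0]]], "force": 12}}

```text
clock: 22.6
eef_pos: [0.5143, -0.0203, 0.0852]
tool_rot: [1.547, 1.57, -0.024]
force: [0.3, -1.1, 0.0]
opening: 0.0812
```

```bash
python3 st.py
```

```text
22.6 tcp [ 0.5143 -0.0203  0.0852] jaw -0.04 down [ 7.e-04 -0.e+00 -1.e+00] F [ 0.32 -1.11  0.05] T [-0.087 -0.097 -0.007] op 0.0812 j7 -0.37
```

Request:
{"method": "move_arm", "body": {"moves": [[[-1,-0.02,0,-0.1,0],[-1,0,0,0,0],[-1,0,0,0,0],[-1,0,0,0,0],[-1,0,0,0,0]]]}}

```text
clock: 23.1
eef_pos: [0.5133, -0.0202, 0.0809]
tool_rot: [2.094, 1.571, 0.523]
force: [0.3, -0.3, 0.4]
opening: 0.0413
```

Request:
{"method": "move_arm", "body": {"moves": [[[-1,0,0,0,0],[-1,0,0,0,0],[-1,0,0,0,0],[-1,0,0,0,0]]]}}

```text
clock: 23.5
eef_pos: [0.5132, -0.0203, 0.0809]
tool_rot: [2.504, 1.571, 0.933]
force: [-1.0, 0.1, 0.6]
opening: 0.0238
```

```bash
python3 st.py
```

```text
23.5 tcp [ 0.5132 -0.0203  0.0809] jaw -0.03 down [ 0.  0. -1.] F [-0.96  0.09  0.55] T [-0.022 -0.082 -0.024] op 0.0238 j7 -0.38
```

Gripped at 24 mm with little side load. I'll draw it straight up.

Request:
{"method": "move_arm", "body": {"moves": [[[-1,0,0,0,0],[-1,0,0,0.1,0],[-1,0,0,0.3,0],[-1,0,0,0.3,0],[-1,0,0,0.3,0]]], "force": 20}}

```text
clock: 24.0
eef_pos: [0.5134, -0.0202, 0.1223]
tool_rot: [1.592, 1.57, 0.021]
force: [-0.5, 0.3, -1.4]
opening: 0.0235
```

Request:
{"method": "move_arm", "body": {"moves": [[[-1,0,0,0.4,0],[-1,0,0,0.4,0],[-1,0,0,0.4,0],[-1,0,0,0,0]]]}}

```text
clock: 24.4
eef_pos: [0.5149, -0.0202, 0.1716]
tool_rot: [1.547, 1.566, -0.025]
force: [0.7, 0.3, 0.2]
opening: 0.0244
```

```bash
python3 st.py; python3 look.py 11 side 250 130 150 175 4
```

```text
24.4 tcp [ 0.5149 -0.0202  0.1716] jaw -0.05 down [ 5.1e-03 -1.0e-04 -1.0e+00] F [0.69 0.3  0.18] T [-0.062 -0.09   0.04 ] op 0.0244 j7 -0.3
```

View pics/side11c.png

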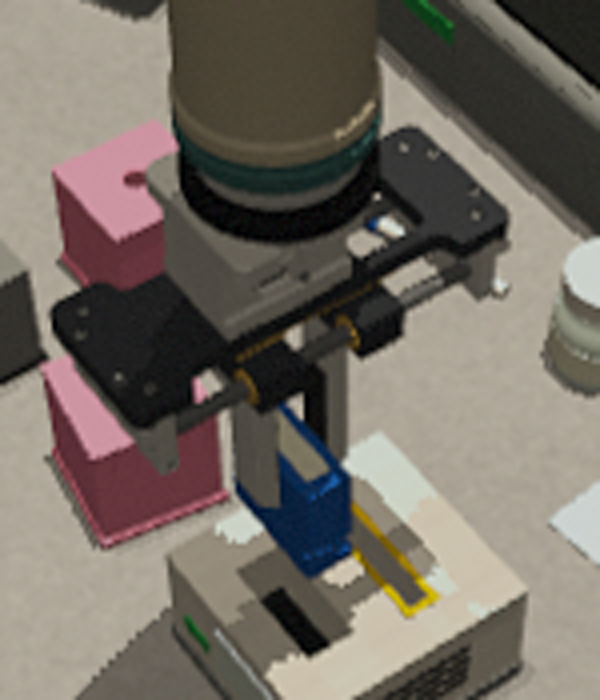

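The cassette is clear of the bay and held square. Carrying it to the tray.

Request:
{"method": "move_arm", "body": {"moves": [[[-1,0,-0.4,0,0],[-1,-0.1,-0.6,0,0],[-1,-0.1,-0.6,0,0],[-1,-0.1,-0.6,0,0],[-1,-0.1,-0.6,0,0]]]}}

```text
clock: 24.95
eef_pos: [0.4963, -0.1331, 0.1682]
tool_rot: [-1.801, 1.569, 2.911]
force: [0.7, -0.1, -0.5]
opening: 0.0238
```

Request:
{"method": "move_arm", "body": {"moves": [[[-1,-0.1,-0.6,0,0],[-1,-0.1,-0.6,0,0],[-1,-0.1,-0.6,0,0],[-1,-0.1,-0.6,0,0],[-1,-0.1,-0.6,0,0]]]}}

```text
clock: 25.45
eef_pos: [0.4763, -0.253, 0.1682]
tool_rot: [-2.051, 1.569, 2.661]
force: [0.5, 0.1, -0.7]
opening: 0.0241
```

Request:
{"method": "move_arm", "body": {"moves": [[[-1,0,-0.6,0,0],[-1,0,-0.4,0,0],[-1,0,0,0,0],[-1,0,0,0,0]]]}}

```text
clock: 25.85
eef_pos: [0.4772, -0.2911, 0.1685]
tool_rot: [-2.814, 1.569, 1.898]
force: [0.2, -0.0, -0.9]
opening: 0.0241
```

```bash
python3 st.py
```

```text
25.85 tcp [ 0.4772 -0.2911  0.1685] jaw -0.01 down [-5.0e-04  1.4e-03 -1.0e+00] F [ 0.24 -0.03 -0.93] T [-0.099 -0.099 -0.015] op 0.0241 j7 0.22
```

Request:
{"method": "move_arm", "body": {"moves": [[[-1,-0.1,-0.4,-0.3,0],[-1,0,-0.3,-0.5,0],[-1,0,0,-0.6,0],[-1,0,0,-0.5,0],[-1,0,0,-0.3,0]]]}}

```text
clock: 26.35
eef_pos: [0.4719, -0.3196, 0.0786]
tool_rot: [-2.114, 1.568, 2.598]
force: [-0.6, 0.4, -0.2]
opening: 0.024
```

Request:
{"method": "move_arm", "body": {"moves": [[[-1,0,0,-0.2,0],[-1,0,0,-0.1,0],[-1,0,0,0,0],[-1,0,0,0,0]]]}}

```text
clock: 26.75
eef_pos: [0.4737, -0.3204, 0.0695]
tool_rot: [1.056, 1.57, -0.515]
force: [-0.7, 0.9, -0.2]
opening: 0.024
```

```bash
python3 st.py; python3 look.py 12 side 320 300 180 180 4
```

```text
26.75 tcp [ 0.4737 -0.3204  0.0695] jaw -0.02 down [ 1.1e-03 -6.0e-04 -1.0e+00] F [-0.73  0.89 -0.17] T [-0.06  -0.079 -0.003] op 0.024 j7 0.2
```

View pics/side12c.png

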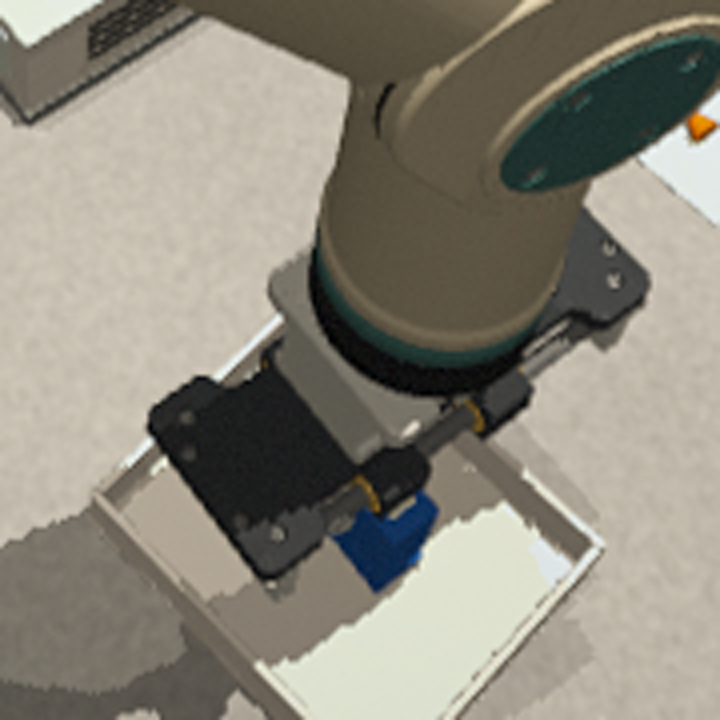

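The cassette, around crop (385,540), is well inside the tray walls. Lowering the rest of the way by feel.

Request:
{"method": "move_arm", "body": {"moves": [[[-1,0,0,-0.2,0],[-1,0,0,-0.2,0],[-1,0,0,-0.15,0],[-1,0,0,-0.05,0],[-1,0,0,0,0]]]}}

```text
clock: 27.3
eef_pos: [0.4729, -0.32, 0.0443]
tool_rot: [-2.214, 1.57, 2.498]
force: [-0.1, -0.0, -0.6]
opening: 0.0236
```

Request:
{"method": "move_arm", "body": {"moves": [[[-1,0,0,-0.03,0],[-1,0,0,-0.03,0],[-1,0,0,0,0]]]}}

```text
clock: 27.6
eef_pos: [0.4732, -0.3203, 0.0425]
tool_rot: [0.933, 1.571, -0.638]
force: [0.6, -0.2, -1.1]
opening: 0.0238
```

Request:
{"method": "move_arm", "body": {"moves": [[[-1,0,0,-0.03,0],[-1,0,0,-0.02,0],[-1,0,0,0,0]]]}}

```text
clock: 27.9
eef_pos: [0.4731, -0.3202, 0.0404]
tool_rot: [-2.245, 1.571, 2.467]
force: [-0.6, -0.1, -1.0]
opening: 0.0239
```

Request:
{"method": "move_arm", "body": {"moves": [[[-1,0,0,-0.02,0],[-1,0,0,0,0]]]}}

```text
clock: 28.1
eef_pos: [0.4733, -0.3203, 0.0399]
tool_rot: [0.711, 1.571, -0.86]
force: [-0.8, 0.4, 1.2]
opening: 0.0239
```

Floor contact: Fz went from −1 to +1.2 N. Opening partway and backing off straight up.

Request:
{"method": "move_arm", "body": {"moves": [[[0.1,0,0,0,0],[0.1,0,0,0,0],[0.1,0,0,0,0],[0.1,0,0,0,0],[0.1,0,0,0.1,0]]]}}

```text
clock: 28.6
eef_pos: [0.4728, -0.32, 0.0434]
tool_rot: [-2.099, 1.57, 2.613]
force: [0.4, 0.2, 0.7]
opening: 0.0516
```

Request:
{"method": "move_arm", "body": {"moves": [[[0.1,0,0,0.4,0],[0.1,0,0,0.6,0],[0.1,0,0,0.8,0],[0.1,0,0,0.8,0],[0.1,0,0,0.8,0]]]}}

```text
clock: 29.1
eef_pos: [0.473, -0.3201, 0.1812]
tool_rot: [-3.105, 1.571, 1.607]
force: [0.1, -0.7, -0.6]
opening: 0.0518
```

Request:
{"method": "move_arm", "body": {"moves": [[[0.1,0.2,1,0.2,0],[0.1,0.2,1,0,0],[0.1,0.2,1,0,0],[0.1,0.2,1,0,0],[0.1,0,0,0,0]]]}}

```text
clock: 29.6
eef_pos: [0.5068, -0.153, 0.1886]
tool_rot: [2.573, 1.567, 1.012]
force: [-0.9, -0.2, 0.4]
opening: 0.0516
```

```bash
python3 st.py
python3 - <<'E'
from h import *
for n in("side","top"): cv2.imwrite(f"pics/{n}13.png",manip.camera(n)[:,:,::-1])
E
```

```text
29.6 tcp [ 0.5068 -0.153   0.1886] jaw 0.54 down [ 0.0021  0.0034 -1.    ] F [-0.89 -0.2   0.37] T [-0.004 -0.08  -0.031] op 0.0516 j7 -0.02
```

View pics/side13.png

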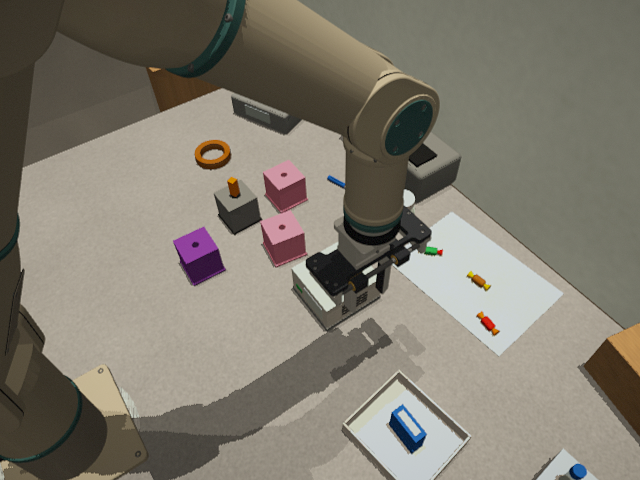

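View pics/top13.png

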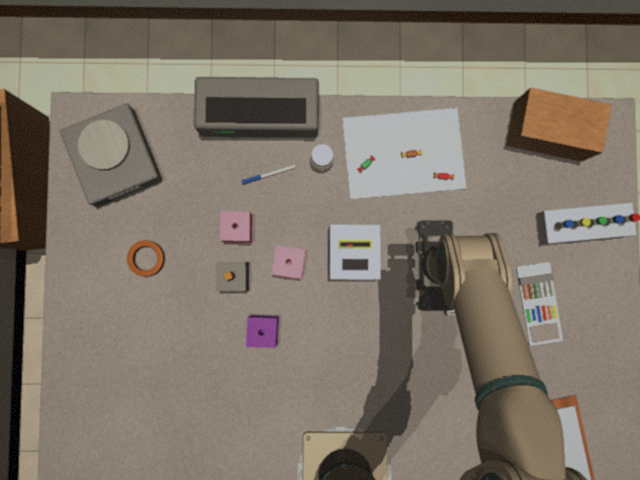

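The side view shows the cassette upright in the tray at (408,428), the rod in the grey stand at (234,187), and the sweets and tape in their places. The top view shows the bay empty at (355,265), with the jar and pen unmoved. The gripper is clear of everything, so I'll let it settle and hand in.

Request:
{"method": "move_arm", "body": {"moves": [[[0.1,0,0,0,0],[0.1,0,0,0,0]]]}}

```text
clock: 29.9
eef_pos: [0.5048, -0.1619, 0.1876]
tool_rot: [-0.613, 1.57, -2.187]
force: [0.5, -0.8, 0.8]
opening: 0.0516
```

```bash
python3 -c "
from rig import manip
print(manip.sign_off())"
```

```text
the job is handed in; nothing more can be done
None
```

I pressed the latch with the rod and the cassette popped up 20 mm. I then put the rod back in its stand, set the cassette in the tray and handed the job in at 29.9 s. No verdict came back.

- **Pressing the latch:** I took a first guess at the tab's position from a red mark in the top view. I confirmed it by feel: springy contact at about 30 mm above the table, where the rigid floor would be at 25 mm.
- **First press failed:** It read up to about 13 N, more than the tab alone should need. I backed off, moved 1.8 mm in y and recentred in x. The second press let the latch go after about 9 mm, at about 8 N or less. All readings stayed well under the 25 N limit.
- **Last checks:** The last pictures show the cassette upright near the middle of the tray, the rod in the grey stand, and the bystanders where they started. An earlier close-up put the rod's grip top within about 1 px of its seated position. The gripper was clear of everything. None of these last checks failed or disagreed.

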